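# Make up two afternoon snack trays

### The job

Make up the two snack trays. The tray with the green card gets the milk bottle and the apple; the tray with the yellow card gets the orange juice, the red-lidded yoghurt and the thick-handled spoon: drinks in the smaller round well, apple and yoghurt in the larger round well beside the groove, spoon in the long groove, each fully down in its recess. Keep the bottle, juice and yoghurt upright, set things down rather than dropping them, and leave the chocolate pudding, the mug and the steel coffee pot where they are.

Things in the scene. Friction and masses are not known exactly. Their poses are not given: they have to be found in the camera images.
- tray_green: Fixed grey meal tray, 170 (x) x 240 (y) x 16 mm, lip 19, green card at its far edge. Dark recesses, 6 deep, floors 10 above worktop: larger round well 72 wide at x-15 y-18; smaller round well 64 wide at x-15 y+68; groove along x, 150 long, 42 wide, at x0 y-91. Origin: centre of underside, on the worktop; x away from robot, y to robot's left. Lies left or right, turned up to 6 deg.
- tray_yellow: Fixed grey meal tray, 170 (x) x 240 (y) x 16 mm, lip 19, yellow card at its far edge. Dark recesses, 6 deep, floors 10 above worktop: larger round well 72 wide at x-15 y-18; smaller round well 64 wide at x-15 y+68; groove along x, 150 long, 42 wide, at x0 y-91. Origin: centre of underside, on the worktop; x away from robot, y to robot's left. Lies left or right, turned up to 6 deg.
- milk_mid (a point): Small white milk bottle with a pale blue band and a blue cap, 88 mm high, body 50 mm in diameter up to 62 mm, then tapering to a 33 mm cap; 200 g. Site on its axis, half-way up; z up. It stands on the black stock tray (floor 3 mm, rim 12 mm above the worktop) in a row of five, about 100 mm apart, in any order.
- juice_mid (a point): Orange juice beaker with a white lid, 64 mm high, 49 mm in diameter at the foot, 52 mm under the lid, lid rim 54 mm; 150 g. Site on its axis, half-way up; z up. It stands on the black stock tray (floor 3 mm, rim 12 mm above the worktop) in a row of five, about 100 mm apart, in any order.
- yoghurt_mid (a point): White yoghurt pot with a pink band and a dark red lid, 60 mm high, 55 mm in diameter at the foot, 59 mm under the lid, lid rim 62 mm; 140 g. Site on its axis, half-way up; z up. It stands on the black stock tray (floor 3 mm, rim 12 mm above the worktop) in a row of five, about 100 mm apart, in any order.
- apple_mid (a point): Red apple with a short stalk, 58 mm high without the stalk, 64 mm in diameter at 36 mm up, standing on a flat foot 34 mm across; 160 g. Its point is on its axis, 29 mm above the foot. It stands on the black stock tray (floor 3 mm, rim 12 mm above the worktop) in a row of five, about 100 mm apart, in any order.
- spoon_mid (a point): Spoon with a thick dark blue handle, flat on the worktop beyond the left or right end of the stock tray; 132 mm long, 60 g. Handle 22 wide, 20 high, from x=-66 to x=+12 mm; oval steel bowl 26 wide, 6 high, from x=+24 to x=+66. Site: middle of its length, 10 mm up; x points to the bowl, z up. It may lie in the groove either way round.
- pudding_mid (a point): Chocolate pudding pot, dark brown with a beige lid, 60 mm high, 62 mm across; not needed, to be left where it stands. Site on its axis, half-way up; z up. It stands on the black stock tray (floor 3 mm, rim 12 mm above the worktop) in a row of five, about 100 mm apart, in any order.
- mug: White mug, 76 mm across, 85 mm high, standing on the worktop beside the other end of the stock tray from the spoon; not to be disturbed. Origin: centre of its underside.
- pot: Small steel coffee pot with black lid and handle, 86 mm across, 116 mm high, standing on the worktop to the left of the meal trays; not to be disturbed. Origin: centre of its underside.
There are look-alikes about, which are no part of the job. Leave any purple look-alike of the part that bears juice_mid alone. What is shaped like the part that bears spoon_mid but turquoise is not meant.

How it is judged:
At the end, for the whole second after the job is handed in: Milk and apple in the green-card tray, juice, yoghurt and spoon in the yellow: drinks and yoghurt within 12 mm of their wells' centres, apple 15 mm, spoon 13 mm and 0.2 rad of its groove; all on the recess floors within 3 mm, pots upright within 0.06 rad, at rest, released (x of milk_mid in the frame of tray_green between -0.027 and -0.003 m and y of milk_mid in the frame of tray_green between 0.056 and 0.08 m and z of milk_mid in the frame of tray_green between 0.051 and 0.057 m and angle between each of milk_mid, juice_mid, yoghurt_mid's own z axis and vertical below 0.06 rad and linear speed of each of milk, apple, juice, yoghurt, spoon below 0.02 m/s and contact force between the fingers and milk below 0.05 N and x of apple_mid in the frame of tray_green between -0.03 and 0 m and y of apple_mid in the frame of tray_green between -0.033 and -0.003 m and z of apple_mid in the frame of tray_green between 0.036 and 0.042 m and contact force between the fingers and apple below 0.05 N and x of juice_mid in the frame of tray_yellow between -0.027 and -0.003 m and y of juice_mid in the frame of tray_yellow between 0.056 and 0.08 m and z of juice_mid in the frame of tray_yellow between 0.039 and 0.045 m and contact force between the fingers and juice below 0.05 N and x of yoghurt_mid in the frame of tray_yellow between -0.027 and -0.003 m and y of yoghurt_mid in the frame of tray_yellow between -0.03 and -0.006 m and z of yoghurt_mid in the frame of tray_yellow between 0.037 and 0.043 m and contact force between the fingers and yoghurt below 0.05 N and x of spoon_mid in the frame of tray_yellow between -0.013 and 0.013 m and y of spoon_mid in the frame of tray_yellow between -0.104 and -0.078 m and z of spoon_mid in the frame of tray_yellow between 0.017 and 0.023 m and angle between the x axis of spoon_mid and the x axis of tray_yellow, either way round below 0.2 rad and angle between spoon_mid's own z axis and vertical below 0.1 rad and contact force between the fingers and spoon below 0.05 N); the robot touches nothing.
It fails at once if the milk bottle, juice or yoghurt is tipped by more than 0.5 rad (angle between any of milk_mid, juice_mid, yoghurt_mid's own z axis and vertical above 0.5 rad).
It fails at once if a thing is dropped: it falls at over 0.7 m/s (about 25 mm of free fall) out of the fingers ((linear speed of milk above 0.7 m/s and contact force between the fingers and milk below 0.01 N) or (linear speed of apple above 0.7 m/s and contact force between the fingers and apple below 0.01 N) or (linear speed of juice above 0.7 m/s and contact force between the fingers and juice below 0.01 N) or (linear speed of yoghurt above 0.7 m/s and contact force between the fingers and yoghurt below 0.01 N) or (linear speed of spoon above 0.7 m/s and contact force between the fingers and spoon below 0.01 N)).
It fails at once if the pudding, the mug or the coffee pot is moved by more than 20 mm (distance of any of pudding_mid, mug, pot from where it was at the start of the episode above 0.02 m).
It also fails if it takes over 118 s, if anything falls off the work surface, if the arm or the gripper's body presses on something with over 40 N, if the wrist force passes 120 N, or if a joint passes its speed limit or range.

### The arm

A 6-joint arm with a two-finger parallel gripper is mounted at the origin on the work surface. World frame = base frame: x ahead of the robot, y to its left, z up, the work surface at z = 0. Lengths are in m, angles in rad, forces in N, time in s.
With the tool pointing down it reaches from about 0.275 to 0.75 m from the base axis. Payload 10.2 kg.
Tool frame: the origin (TCP) lies at the very end of the fingers, on their centre line; the grasp point (between the pads) lies 19 mm behind it; z points along the fingers, y is the line along which they close (so a half turn about z gives the same grasp; the last joint's range is limited). The gripper opens to 88 mm and grips with 3 to 60 N. Pads are 18 mm wide; open, the fingers measure 123 mm over their backs; the gripper's body (75 mm by 187 mm) begins 45 mm behind the grasp point.
Start: joints at [-1.524, 0.313, 1.498, -0, 1.331, -0.223], TCP at [0.14, -0.506, 0.239] pointing down, gripper open.
Joint ranges: [-2.94, 2.94], [-0.97, 2.17], [0.19, 2.56], [-1.23, 4.37], [0.02, 3.11], [-2.88, 2.88]. Speed limits (rad/s): [2.39, 2.39, 3.01, 3.14, 3.14, 3.14].

### API

Orientations are given as a unit quaternion [w, x, y, z].
In Python, from rig import manip, optics gives the robot as it stands. The module is installed in compiled form; this text tells all that it offers.
- The arm moves only by the tool carry_out, never from a script. Its argument "steps" is text: rows parted by semicolons, each of 5 numbers parted by spaces: the closure in counts, from 0 (fully open) to 255 (shut), then the shift along the world's x, y, z in mm, then the turn about the world's z in degrees. A call has 1 to 8 rows; each row is the pose to reach, as a shift and turn from the pose commanded when the call began; what a row does not reach only later rows make up. A row lasts 1/8 s, in which the tool goes at most 62.5 mm and 10.7 degrees, less where a joint would pass 70% of its speed; a pose out of reach is approached as far as the arm can. A call with a gripper value outside its range is refused whole. The fingers move at their own pace and stop on an object; the grip force is fixed at half the most. Time passes only in rows, so rows that repeat a pose let the fingers close. It gives the time, the measured TCP pose, the force, the opening and the grip force at its end, in the units of the state.
- manip.get_state(): the state, without advancing time (a new reading comes with each control period).
- optics.snapshot(name): name is "scene" or "top"; returns (picture, depth): 420x560x3 uint8, red, green, blue; 420x560 float32, m along the optical axis (not along the pixel's ray), 0 where there is no reading.
- optics.camera_model(name): a dict with "mtx" (3x3 intrinsics, pixels), "extrinsics" (4x4, takes a point from camera to world coordinates). Camera axes: x right, y down, z forward; pixel columns grow to the right and rows downward; lengths in m; the calibration is good to about 2 mm. A picture is of the moment at which its call begins. camera_model takes no time and is no camera call.
- manip.close_job(): hands the job in; it is judged then, once.
The state is a dict: "time": time; "qpos": joint angles; "joint_velocities": joint speeds; "tau": joint torques, N m; "tool_pos": TCP position; "ee_rot": TCP orientation; "wrist_force": force on the tool from outside, world axes, zero at the start; "ft_torque": the same for the moment, N m; "width": finger opening in m; "finger_force": force on a finger pad.
Only numpy, scipy, OpenCV 4.12 (cv2) and the standard library are available. Lean on these libraries where they do the work, as an engineer would, in place of code of your own. Each camera call takes 0.05 s, during which the arm holds its last target. There are 200 camera calls.

## Working session

There is one attempt and no reset: what is moved stays moved. The work goes in short steps, Python scripts to look and compute and a tool call to move; the robot and the scene stay as the last step left them, time stands still between calls to the robot, and variables do not carry over. Pictures are saved under pics/ and viewed, at most 14 in all, crops included, and the job is handed in when it is done.

Besides the shell and the picture viewer there is one more tool, called after "Call:" as a command line: name --argument value ..., lists and objects as JSON in quotes. carry_out: Moves the arm, as the interface text tells. Its arguments: {"type":"object","properties":{"steps":{"type":"string"}},"required":["steps"]}

```bash
mkdir -p pics
cat > h.py <<'E'
import numpy as np,cv2
from rig import manip,optics
def snap(n,f=None):
    p,d=optics.snapshot(n)
    if f: cv2.imwrite('pics/'+f,p[:,:,::-1])
    return p,d
def world(n,d):
    c=optics.camera_model(n);K=np.array(c['mtx']);E=np.array(c['extrinsics'])
    v,u=np.mgrid[:d.shape[0],:d.shape[1]]
    P=np.stack([(u-K[0,2])/K[0,0]*d,(v-K[1,2])/K[1,1]*d,d],-1)
    return P@E[:3,:3].T+E[:3,3]
E
python3 - <<'E'
from h import *
for n in ('scene','top'):
    p,d=snap(n,n+'1.png'); np.savez(n+'1.npz',p=p,d=d)
    c=optics.camera_model(n);print(np.round(c['mtx'],1),np.round(c['extrinsics'],3))
print(manip.get_state())
E
```

```text
[[484.3   0.  271.3]
 [  0.  484.3 205.1]
 [  0.    0.    1. ]] [[-0.882  0.378 -0.281  0.87 ]
 [ 0.471  0.692 -0.547  0.669]
 [-0.012 -0.615 -0.789  1.061]
 [ 0.     0.     0.     1.   ]]
[[517.4   0.  283.4]
 [  0.  517.4 209.9]
 [  0.    0.    1. ]] [[-0.009 -0.992  0.123  0.327]
 [-1.     0.011  0.016 -0.058]
 [-0.017 -0.122 -0.992  1.59 ]
 [ 0.     0.     0.     1.   ]]
{'time': 0.1, 'qpos': array([-1.52440641e+00,  3.13415240e-01,  1.49834042e+00, -1.36234678e-05,
        1.33100809e+00, -2.23416430e-01]), 'joint_velocities': array([-0.00084448, -0.00258348, -0.00107501,  0.00063516,  0.00032453,
       -0.00102287]), 'tau': array([ 2.52959922e-03, -4.02809644e+01, -2.52646226e+01,  6.95943204e-02,
        3.42017447e-02, -5.82247253e-05]), 'tool_pos': array([ 0.13990248, -0.50579235,  0.23821524]), 'ee_rot': array([-5.83843123e-04,  9.90913970e-01,  1.34495951e-01,  4.51713461e-05]), 'wrist_force': array([-0.03573255,  0.34729386,  0.26473879]), 'ft_torque': array([0.01013329, 0.0471043 , 0.01259402]), 'finger_force': 0.0, 'width': 0.08839424873549924}
```

View pics/scene1.png

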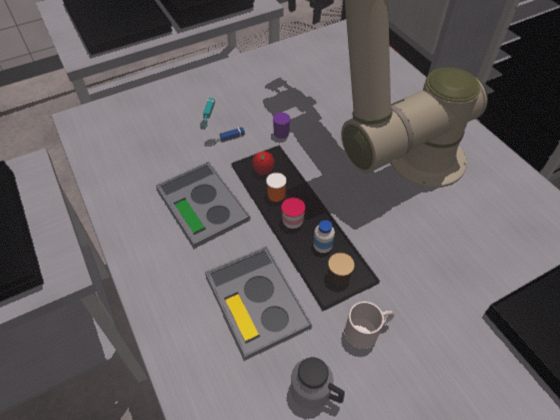

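View pics/top1.png

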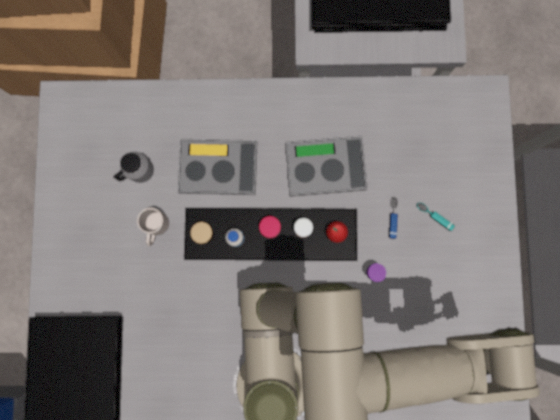

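Top view: yellow tray (217,166), green tray (326,166); row from left: pudding (201,233), milk (234,237), yoghurt (270,227), juice (303,227), apple (337,232). Spoon is at (394,220) with its bowl up; the turquoise decoy is at (437,218) and the purple one at (377,272).

```bash
cat >> h.py <<'E'
def cast(n,u,v,z):
    c=optics.camera_model(n);K=np.array(c['mtx']);E=np.array(c['extrinsics'])
    r=E[:3,:3]@np.linalg.solve(K,[u,v,1]); return (E[:3,3]+r*(z-E[2,3])/r[2])
def blobs(m,amin=30):
    k,l,s,c=cv2.connectedComponentsWithStats(m.astype(np.uint8));return [(c[i],s[i],l==i) for i in range(1,k) if s[i,4]>=amin]
E
python3 - <<'E'
from h import *
f=np.load('top1.npz');p,d=f['p'],f['d'];W=world('top',d);z=W[...,2]
g=cv2.cvtColor(p,cv2.COLOR_RGB2HSV)
# things on the stock tray etc by height
for c,s,m in blobs((z>0.035)&(d>0)&(np.mgrid[:420,:560][0]<285),20):
    q=W[m];t=q[q[:,2]>np.percentile(q[:,2],98)-0.008]
    print('obj',c.round(),s[4],'col',np.median(p[m],0),'top z',t[:,2].max().round(3),'topmid',((t.min(0)+t.max(0))/2).round(4)[:2],'ext',np.ptp(t,axis=0).round(3)[:2])
# spoon
H,S,V=g[...,0],g[...,1],g[...,2]
sub=np.zeros(H.shape,bool);sub[190:250,375:415]=1
m=(H>100)&(H<130)&(S>120)&sub
for c,s,mm in blobs(m,15):
    pts=np.array([cast('top',u,v,0.018)[:2] for v,u in np.argwhere(mm)],np.float32);print('handle',s[4],cv2.minAreaRect(pts),pts.mean(0))
for nm,(x0,x1) in {'Y':(165,270),'G':(275,380)}.items():
    sub=np.zeros(H.shape,bool);sub[120:205,x0:x1]=1
    for c,s,mm in blobs((V<85)&sub,60):
        if s[2]>60: continue
        pts=np.array([cast('top',u,v,0.016)[:2] for v,u in np.argwhere(mm)],np.float32);print(nm,s,pts.mean(0),cv2.minAreaRect(pts))
    mm=(S>150)&sub&(V>80)
    pts=np.array([cast('top',u,v,0.016)[:2] for v,u in np.argwhere(mm)],np.float32);print(nm,'card',len(pts),pts.mean(0),cv2.minAreaRect(pts))
print(p[166,245],p[166,222],p[185,205])
big=cv2.resize(p[125:275,165:455],(0,0),fx=2.7,fy=2.7,interpolation=2);cv2.imwrite('pics/c1.png',big[:,:,::-1])
E
```

```text
obj [425.  18.] 154 col [26. 25. 25.] top z 0.047 topmid [ 1.1455 -0.4715] ext [0.072 0.189]
obj [341.  22.] 112 col [22. 21. 22.] top z 0.051 topmid [ 1.1161 -0.2188] ext [0.015 0.16 ]
obj [381.  21.] 25 col [29. 29. 31.] top z 0.047 topmid [ 1.1123 -0.3476] ext [0.008 0.041]
obj [134. 166.] 812 col [81. 78. 79.] top z 0.128 topmid [0.6561 0.4115] ext [0.057 0.06 ]
obj [151. 223.] 380 col [140.5 131.5 127. ] top z 0.093 topmid [0.4876 0.3586] ext [0.072 0.076]
obj [270. 226.] 338 col [197.  64. 101.] top z 0.073 topmid [0.4682 0.006 ] ext [0.06  0.059]
obj [303. 227.] 259 col [215. 215. 213.] top z 0.076 topmid [ 0.4652 -0.093 ] ext [0.051 0.05 ]
obj [337. 231.] 352 col [142.   36.5  35. ] top z 0.074 topmid [ 0.4545 -0.1919] ext [0.048 0.041]
obj [201. 232.] 347 col [193. 169. 136.] top z 0.074 topmid [0.4523 0.2105] ext [0.059 0.06 ]
obj [234. 237.] 244 col [117.5 121.  158. ] top z 0.099 topmid [0.4376 0.1126] ext [0.029 0.03 ]
obj [377. 272.] 276 col [145.  93. 161.] top z 0.075 topmid [ 0.3304 -0.3054] ext [0.052 0.053]
obj [268. 283.] 80 col [55.5 54.  45.5] top z 0.248 topmid
[... 836 characters left out ...]
009, 0.021907886490225792), 87.03131866455078)
G [348 140  15  40 337] [ 0.68749094 -0.25692925] ((0.6761246919631958, -0.25813028216362), (0.12329020351171494, 0.03759666532278061), 4.204630374908447)
G [323 160  19  19 173] [ 0.65130985 -0.18404736] ((0.6496754884719849, -0.1827906221151352), (0.050944093614816666, 0.058542050421237946), 39.397090911865234)
G [297 164  17  16 152] [ 0.64200604 -0.09894786] ((0.6407705545425415, -0.10117889940738678), (0.049429502338171005, 0.04715853929519653), 89.31965637207031)
G card 23 [ 0.70981985 -0.11968956] ((0.7106004357337952, -0.13035213947296143), (0.018062079325318336, 0.10048188269138336), 4.83265495300293)
[73 74 77] [73 72 76] [134 131 133]
```

View pics/c1.png

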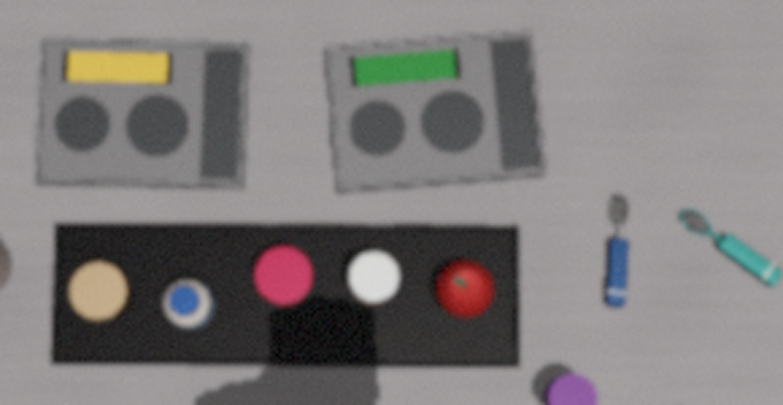

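Crop: bottoms of both trays, wells, lids and spoon are clear; wells are grey ~73 vs. tray ~133, so I raise the threshold and fit again.

Run:
```python
from h import *
f=np.load('top1.npz');p,d=f['p'],f['d']
g=cv2.cvtColor(p,cv2.COLOR_RGB2HSV);H,S,V=[g[...,i] for i in range(3)]
def reg(x0,x1,y0,y1):
    s=np.zeros(H.shape,bool);s[y0:y1,x0:x1]=1;return s
def rect(m,z):
    b=max(blobs(m,10),key=lambda b:b[1][4])
    pts=np.array([cast('top',u,v,z)[:2] for v,u in np.argwhere(b[2])],np.float32);return len(pts),pts.mean(0).round(4),cv2.minAreaRect(pts)
red=((H<8)|(H>165))&(S>120)
print('yog',rect(red&reg(255,288,208,250),.063))
print('juice',rect((V>170)&(S<40)&reg(290,316,212,245),.067))
print('apple',rect(red&reg(320,355,210,255),.038))
print('milkcap',rect((H>100)&(H<130)&(S>110)&reg(222,248,222,255),.091))
print('spoon h',rect((H>100)&(H<130)&(S>90)&(V>50)&reg(380,408,205,250),.015))
print('spoon+bowl',rect((V<115)&reg(385,403,195,213),.005))
for n,(a,b) in {'Y':(170,265),'G':(282,372)}.items():
    res=[]
    for c,s,m in blobs((V<105)&(S<60)&reg(a,b,135,200),100):
        pts=np.array([cast('top',u,v,.014)[:2] for v,u in np.argwhere(m)],np.float32)
        print(n,s,pts.mean(0).round(4),cv2.minAreaRect(pts))
        if s[4]>150:res.append((s[0],pts.mean(0)))
    res=[r[1] for r in sorted(res,key=lambda r:r[0])]
    if len(res)==3:
        L=np.array([[-.015,.068],[-.015,-.018],[0,-.091]]);Q=np.array(res)
        A=Q-Q.mean(0);B=L-L.mean(0)
        th=np.arctan2((B[:,0]*A[:,1]-B[:,1]*A[:,0]).sum(),(B*A).sum());R=np.array([[np.cos(th),-np.sin(th)],[np.sin(th),np.cos(th)]])
        t=Q.mean(0)-R@L.mean(0);print(n,'th',np.degrees(th),t,'res',(L@R.T+t-Q).round(4).tolist(),'fit',(L@R.T+t).round(4).tolist())
```

```text
yog (442, array([0.4669, 0.0079], dtype=float32), ((0.46730414032936096, 0.008123073726892471), (0.06913404166698456, 0.0676768496632576), 62.748817443847656))
juice (251, array([ 0.4637, -0.0919], dtype=float32), ((0.4641219675540924, -0.09160246700048447), (0.05011599510908127, 0.050298210233449936), 44.3715705871582))
apple (390, array([ 0.4521, -0.1926], dtype=float32), ((0.4521670341491699, -0.1925804764032364), (0.0629863440990448, 0.06334931403398514), 88.92704772949219))Traceback (most recent call last):
  File "<stdin>", line 13, in <module>
  File "<stdin>", line 8, in rect
  File "h.py", line 13, in cast
    c=optics.camera_model(n);K=np.array(c['mtx']);E=np.array(c['extrinsics'])
ValueError: time passes only in moves, steps and waits
```

```bash
python3 - <<'E'
from h import *
for n in('top','scene'):
    c=optics.camera_model(n);np.savez('cam_'+n,K=c['mtx'],E=c['extrinsics'])
E
sed -i "s/c=optics.camera_model(n);K=.*/c=np.load('\.\/cam_'+n+'.npz');K,E=c['K'],c['E']/" h.py
cat > m.py <<'E'
from h import *
import sys
f=np.load('top1.npz');p,d=f['p'],f['d']
g=cv2.cvtColor(p,cv2.COLOR_RGB2HSV);H,S,V=[g[...,i] for i in range(3)]
def reg(x0,x1,y0,y1):
    s=np.zeros(H.shape,bool);s[y0:y1,x0:x1]=1;return s
def pp(m,z): 
    v,u=np.nonzero(m);c=np.load('cam_top.npz');K,E=c['K'],c['E']
    r=(E[:3,:3]@np.linalg.solve(K,np.stack([u,v,u*0+1])));return (E[:3,3:]+r*(z-E[2,3])/r[2])[:2].T.astype(np.float32)
def rect(m,z):
    pts=pp(max(blobs(m,10),key=lambda b:b[1][4])[2],z);return len(pts),pts.mean(0).round(4),cv2.minAreaRect(pts)
print('milkcap',rect((H>100)&(H<130)&(S>110)&reg(222,248,222,255),.091))
print('spoon h',rect((H>100)&(H<130)&(S>90)&(V>50)&reg(380,408,205,250),.015))
print('bowl',rect((V<115)&reg(385,403,193,213),.005))
for n,(a,b) in {'Y':(170,265),'G':(282,372)}.items():
    res=[]
    for c,s,m in blobs((V<105)&(S<60)&reg(a,b,135,200),100):
        pts=pp(m,.014);r=cv2.minAreaRect(pts)
        print(n,s,pts.mean(0).round(4),r);res.append((s[0],np.array(r[0])))
    res=[r[1] for r in sorted(res,key=lambda r:r[0])]
    if len(res)==3:
        L=np.array([[-.015,.068],[-.015,-.018],[0,-.091]]);Q=np.array(res)
        A=Q-Q.mean(0);B=L-L.mean(0)
        th=np.arctan2((B[:,0]*A[:,1]-B[:,1]*A[:,0]).sum(),(B*A).sum());R=np.array([[np.cos(th),-np.sin(th)],[np.sin(th),np.cos(th)]])
        t=Q.mean(0)-R@L.mean(0);print(n,'th',np.degrees(th),t,'res',(L@R.T+t-Q).round(4).tolist(),'fit',(L@R.T+t).round(4).tolist())
E
python3 m.py
```

```text
milkcap (68, array([0.4382, 0.1133], dtype=float32), ((0.4377400279045105, 0.11262492835521698), (0.023448141291737556, 0.023282350972294807), 89.44168090820312))
spoon h (115, array([ 0.4799, -0.3675], dtype=float32), ((0.4798525273799896, -0.367007315158844), (0.018233081325888634, 0.052276745438575745), 87.98278045654297))
bowl (48, array([ 0.5436, -0.3731], dtype=float32), ((0.5425723195075989, -0.3726414740085602), (0.015352100133895874, 0.02814452163875103), 87.98287963867188))
Y [239 143  16  49 662] [0.6586 0.0797] ((0.6582745909690857, 0.07981466501951218), (0.04333195462822914, 0.15168924629688263), 88.09181213378906)
Y [185 161  21  20 319] [0.6486 0.2405] ((0.6485024094581604, 0.2403537631034851), (0.06080992519855499, 0.05922942981123924), 44.71483612060547)
Y [212 160  23  23 407] [0.6457 0.154 ] ((0.6458485126495361, 0.15467506647109985), (0.06942370533943176, 0.068097785115242), 44.28297424316406)
Y th -1.9219000742558985 [0.66132789 0.17160477] res [[0.0001, -0.0003], [-0.0001, -0.0006], [0.0, 0.0008]] fit [[0.6486, 0.2401], [0.6457, 0.1541], [0.6583, 0.0807]]
G [347 139  18  49 664] [ 0.6664 -0.2579] ((0.6666009426116943, -0.2589179277420044), (0.1495002657175064, 0.04556364193558693), 4.8413519859313965)
G [321 159  23  22 402] [ 0.6462 -0.1849] ((0.6464906334877014, -0.18482494354248047), (0.0680907815694809, 0.06611461937427521), 89.28569030761719)
G [295 163  20  19 311] [ 0.6396 -0.0989] ((0.6396346092224121, -0.09967676550149918), (0.058804359287023544, 0.05665246397256851), 89.32862854003906)
G th 4.198775764223092 [ 0.65988126 -0.16677772] res [[0.0003, -0.0004], [-0.0003, -0.001], [-0.0001, 0.0014]] fit [[0.6399, -0.1001], [0.6462, -0.1858], [0.6665, -0.2575]]
```

Both tray fits agree within 1.5 mm. The spoon goes first because the finger backs need its groove clear of the yoghurt. All pots will be gripped along x.

Call:
carry_out --steps "110 50 20 -20 -5; 110 100 40 -40 -10; 110 150 60 -60 -15; 110 200 80 -80 -19; 110 250 100 -100 -19; 110 300 122 -120 -19; 110 337 137 -130 -19; 110 337 137 -130 -19"

```text
time: 1.1
tool_pos: [0.4784, -0.3672, 0.1072]
ee_rot: [-0.001, 1.0, -0.029, -0.001]
wrist_force: [-1.5, -0.6, -0.1]
width: 0.0502
finger_force: 0.0
```

Run:
```python
from h import *
from scipy.spatial.transform import Rotation as R
s=manip.get_state();q=s['ee_rot'];r=R.from_quat([*q[1:],q[0]]).as_matrix()
print(s['tool_pos'],s['width'],np.degrees(np.arctan2(r[1,1],r[0,1])),s['time'])
p,d=snap('scene','s2.png')
c=cv2.resize(p[70:220,150:350],(0,0),fx=3,fy=3);cv2.imwrite('pics/s2.png',c[:,:,::-1])
```

```text
[ 0.47837954 -0.36718582  0.10723293] 0.05019801103151905 -93.34830916281895 1.1
```

View pics/s2.png

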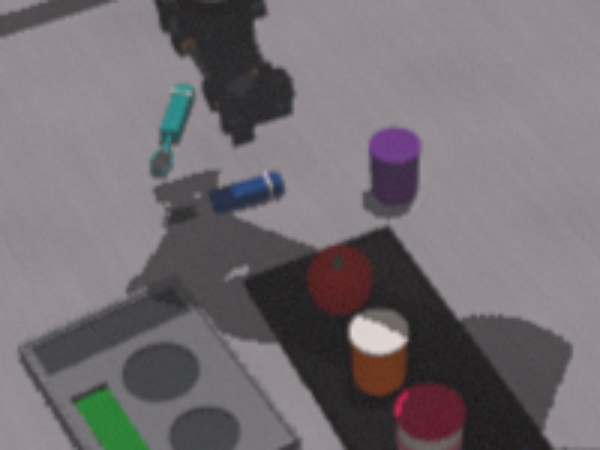

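The scene picture shows the gripper above the blue handle at (245,190) of the crop, with the turquoise spoon clear of the fingers. I go down and close.

Call:
carry_out --steps "110 0 0 -45 0; 110 0 0 -80 0; 110 0 0 -97 0; 110 0 0 -97 0; 200 0 0 -97 0; 200 0 0 -97 0; 200 0 0 -97 0; 200 0 0 -97 0"

```text
time: 2.15
tool_pos: [0.4772, -0.3692, 0.0124]
ee_rot: [0.0, 1.0, -0.031, 0.0]
wrist_force: [-0.3, 1.0, 5.2]
width: 0.0214
finger_force: 30.0
```

Call:
carry_out --steps "230 0 0 0 0; 230 0 0 0 0; 230 0 0 10 0; 230 0 0 30 0; 230 0 0 60 0; 230 0 0 90 0; 230 0 0 90 0"

```text
time: 3.02
tool_pos: [0.4777, -0.3698, 0.1039]
ee_rot: [0.002, 1.0, -0.031, 0.002]
wrist_force: [-0.3, -0.6, -0.8]
width: 0.0214
finger_force: 30.0
```

Run:
```python
from h import *
p,d=snap('scene')
c=cv2.resize(p[50:200,150:350],(0,0),fx=3,fy=3);cv2.imwrite('pics/s3.png',c[:,:,::-1])
```

```text
(no output)
```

View pics/s3.png

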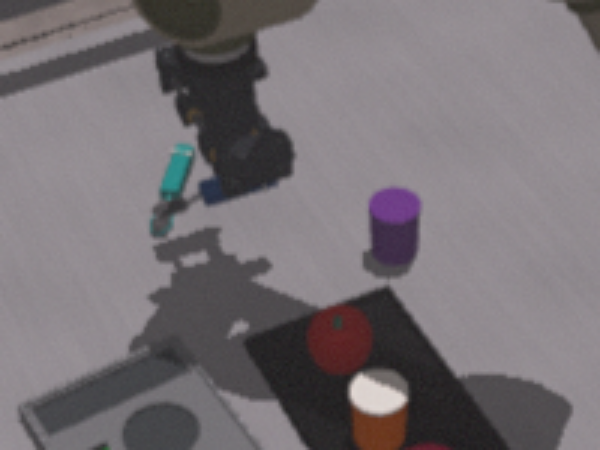

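The spoon is held level between the fingers. I carry it over to the yellow groove.

Call:
carry_out --steps "230 20 50 20 0; 230 40 105 20 0; 230 60 160 20 1.5; 230 80 215 20 1.5; 230 105 270 20 1.5; 230 130 325 20 1.5; 230 150 375 20 1.5; 230 155 405 20 1.5"

```text
time: 4.08
tool_pos: [0.6318, 0.0386, 0.1196]
ee_rot: [-0.0, 1.0, -0.017, -0.001]
wrist_force: [0.8, 0.8, -0.9]
width: 0.0214
finger_force: 30.0
```

Call:
carry_out --steps "230 2 28 0 0; 230 4 45 0 0; 230 4 45 -30 0; 230 4 45 -50 0; 230 4 45 -60 0; 230 4 45 -60 0; 230 4 45 -60 0"

```text
time: 4.95
tool_pos: [0.6364, 0.0808, 0.0625]
ee_rot: [0.0, 1.0, -0.018, 0.001]
wrist_force: [-0.0, 0.2, -0.6]
width: 0.0213
finger_force: 30.0
```

Run:
```python
from h import *
p,d=snap('scene')
c=cv2.resize(p[170:370,180:400],(0,0),fx=2.8,fy=2.8);cv2.imwrite('pics/s4.png',c[:,:,::-1])
print(manip.get_state()['tool_pos'])
```

```text
[0.63638623 0.08085484 0.06262245]
```

View pics/s4.png

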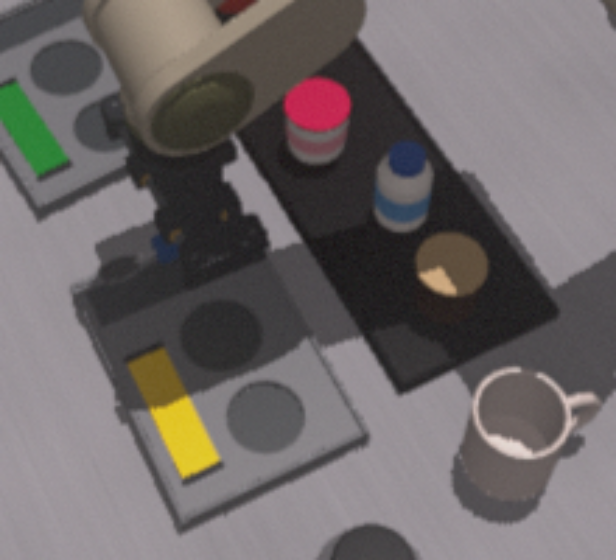

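The spoon hangs over the groove with the bowl toward the far edge. I lower it.

Call:
carry_out --steps "230 0 0 -15 0; 230 0 0 -28 0; 230 0 0 -34 0; 230 0 0 -38 0; 230 0 0 -38 0; 230 0 0 -38 0"

```text
time: 5.75
tool_pos: [0.6361, 0.081, 0.0241]
ee_rot: [0.0, 1.0, -0.018, 0.0]
wrist_force: [-0.2, 0.2, -0.4]
width: 0.0217
finger_force: 30.0
```

Call:
carry_out --steps "230 0 0 -1 0; 230 0 0 -2 0; 230 0 0 -3 0; 230 0 0 -3 0; 230 0 0 -3 0"

```text
time: 6.38
tool_pos: [0.6361, 0.081, 0.0224]
ee_rot: [0.0, 1.0, -0.018, 0.0]
wrist_force: [-6.3, -0.1, 12.1]
width: 0.022
finger_force: 30.0
```

Contact at the expected height (TCP 22.4 mm). I release and lift.

Call:
carry_out --steps "230 0 0 1 0; 170 0 0 1 0; 130 0 0 1 0; 110 0 0 1 0; 110 0 0 1 0; 110 0 0 30 0; 110 0 0 70 0; 110 0 0 100 0"

```text
time: 7.38
tool_pos: [0.6361, 0.081, 0.1224]
ee_rot: [0.0, 1.0, -0.018, 0.001]
wrist_force: [-0.0, 1.1, 0.0]
width: 0.0502
finger_force: 0.0
```

Call:
carry_out --steps "0 -40 -20 20 10; 0 -80 -40 20 20; 0 -120 -55 20 30; 0 -155 -70 20 40; 0 -168 -73 20 50; 0 -168 -73 20 60; 0 -168 -73 20 70; 0 -168 -73 20 80"

```text
time: 8.38
tool_pos: [0.4679, 0.0079, 0.1409]
ee_rot: [0.0, 0.776, 0.631, 0.0]
wrist_force: [-0.8, 0.3, -0.1]
width: 0.0881
finger_force: 0.0
```

Run:
```python
from h import *
from scipy.spatial.transform import Rotation as R
s=manip.get_state();q=s['ee_rot'];r=R.from_quat([*q[1:],q[0]]).as_matrix()
print(s['tool_pos'],s['width'],np.degrees(np.arctan2(r[1,1],r[0,1])),s['qpos'])
p,d=snap('scene');np.savez('s5',p=p,d=d)
c=cv2.resize(p[170:370,180:400],(0,0),fx=2.8,fy=2.8);cv2.imwrite('pics/s5.png',c[:,:,::-1])
```

```text
[0.4679389  0.00793438 0.14086107] 0.08812342041681465 -11.715952221199888 [-2.34167787e-01  2.96718149e-01  1.79693981e+00 -2.16106369e-05
  1.04759864e+00 -2.96750465e-02]
```

View pics/s5.png

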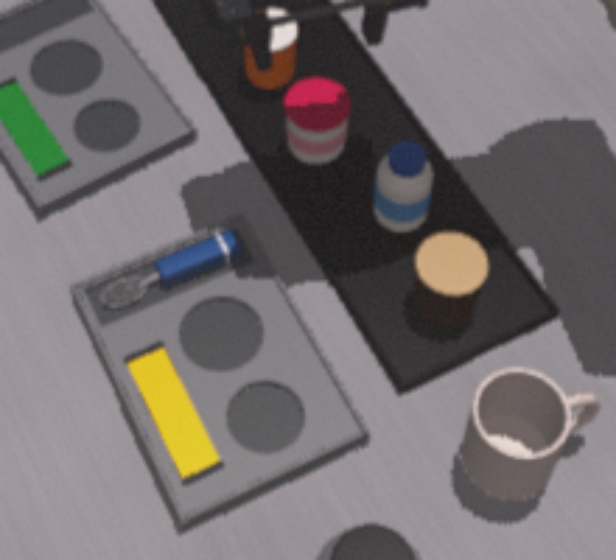

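The spoon lies down in the groove, bowl at the far end. Next the yoghurt: straighten the tool, lower, and grip.

Call:
carry_out --steps "0 0 0 -30 10; 0 0 0 -70 12; 0 0 0 -105 12; 0 0 0 -120 12; 0 0 0 -120 12; 120 0 0 -120 12; 120 0 0 -120 12; 120 0 0 -120 12"

```text
time: 9.43
tool_pos: [0.468, 0.0079, 0.0213]
ee_rot: [0.0, 0.707, 0.707, 0.0]
wrist_force: [-1.4, 0.1, 7.8]
width: 0.0605
finger_force: 23.7
```

Call:
carry_out --steps "120 0 0 0 0; 120 0 0 10 0; 120 0 0 40 0; 120 0 0 80 0; 120 0 0 110 0; 120 0 0 110 0"

```text
time: 10.18
tool_pos: [0.4689, 0.0078, 0.1326]
ee_rot: [0.002, 0.707, 0.707, 0.001]
wrist_force: [-0.3, -0.9, -2.3]
width: 0.0598
finger_force: 30.0
```

Call:
carry_out --steps "120 40 33 0 0; 120 80 66 0 0; 120 120 100 0 0; 120 160 132 0 0; 120 178 146 0 0; 120 178 146 -30 0; 120 178 146 -60 0; 120 178 146 -75 0"

```text
time: 11.18
tool_pos: [0.6446, 0.1539, 0.0524]
ee_rot: [-0.002, 0.707, 0.707, -0.002]
wrist_force: [-0.4, 0.2, -2.3]
width: 0.0599
finger_force: 30.0
```

Run:
```python
from h import *
print(manip.get_state()['tool_pos'])
p,d=snap('scene');P,D=snap('top');np.savez('y6',p=p,P=P)
c=np.hstack([cv2.resize(p[210:350,190:330],(390,390)),cv2.resize(P[120:220,160:260],(390,390))]);cv2.imwrite('pics/s6.png',c[:,:,::-1])
```

```text
[0.64459564 0.15390104 0.05243967]
```

View pics/s6.png

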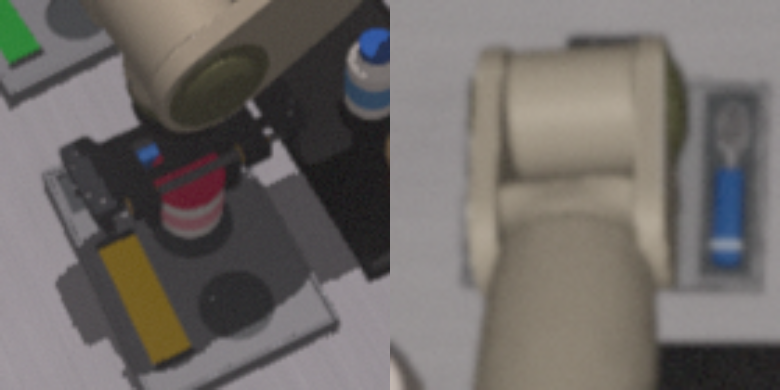

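The spoon sits centred in its groove and the yoghurt is upright over the larger well. I lower it.

Call:
carry_out --steps "120 0 0 -12 0; 120 0 0 -20 0; 120 0 0 -25 0; 120 0 0 -27 0; 120 0 0 -28 0; 120 0 0 -29 0; 120 0 0 -29 0"

```text
time: 12.15
tool_pos: [0.6461, 0.154, 0.0284]
ee_rot: [0.0, 0.707, 0.707, 0.0]
wrist_force: [-5.8, -2.0, 9.1]
width: 0.0601
finger_force: 31.2
```

Call:
carry_out --steps "100 0 0 1 0; 60 0 0 1 0; 20 0 0 1 0; 0 0 0 1 0; 0 0 0 30 0; 0 0 0 70 0; 0 0 0 112 0"

```text
time: 13.02
tool_pos: [0.6458, 0.1539, 0.1397]
ee_rot: [-0.0, 0.707, 0.707, -0.0]
wrist_force: [-0.5, 0.0, 0.1]
width: 0.0881
finger_force: 0.0
```

Call:
carry_out --steps "0 -37 -50 0 0; 0 -74 -100 0 0; 0 -110 -150 0 0; 0 -146 -200 0 0; 0 -182 -246 0 0; 0 -182 -246 0 0; 0 -182 -246 -40 0; 0 -182 -246 -80 0"

```text
time: 14.02
tool_pos: [0.4648, -0.0916, 0.058]
ee_rot: [0.001, 0.707, 0.707, 0.0]
wrist_force: [0.9, -0.1, 0.6]
width: 0.0885
finger_force: 0.0
```

Run:
```python
from h import *
print(manip.get_state()['tool_pos'])
p,d=snap('scene');P,D=snap('top');np.savez('y7',p=p,P=P)
c=np.hstack([cv2.resize(p[120:350,190:420],(390,390)),cv2.resize(P[120:280,160:320],(390,390))]);cv2.imwrite('pics/s7.png',c[:,:,::-1])
```

```text
[ 0.46476774 -0.09155808  0.05803503]
```

View pics/s7.png

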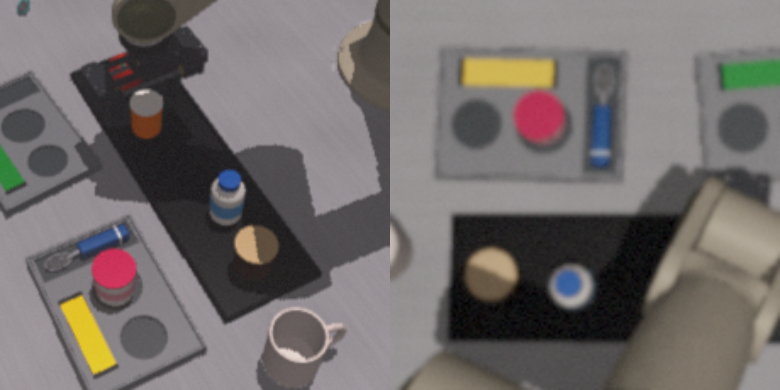

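Run:
```python
from h import *
c=np.load('cam_scene.npz');K,E=c['K'],c['E']
for q in ([.4648,-.0916,.058],[.4648,-.0916,.135],[.464,-.092,.067],[.464,-.092,.003],[.526,-.0916,.058],[.404,-.0916,.058]):
    a=E[:3,:3].T@(np.array(q)-E[:3,3]);a=K@a;print(q,(a[:2]/a[2]).round(1))
p=np.load('y7.npz')['p'];c=cv2.resize(p[130:230,230:330],(600,600),interpolation=2);c=np.clip(c.astype(float)*1.8,0,255).astype(np.uint8);cv2.imwrite('pics/s8.png',c[:,:,::-1])
print(manip.get_state()['tool_pos'],manip.get_state()['time'])
```

```text
[0.4648, -0.0916, 0.058] [275.4 181.9]
[0.4648, -0.0916, 0.135] [275.2 162.6]
[0.464, -0.092, 0.067] [275.5 179.5]
[0.464, -0.092, 0.003] [275.6 194.4]
[0.526, -0.0916, 0.058] [255.4 190.2]
[0.404, -0.0916, 0.058] [294.7 173.8]
[ 0.46261821 -0.09053209  0.05593396] 14.125
```

View pics/s8.png

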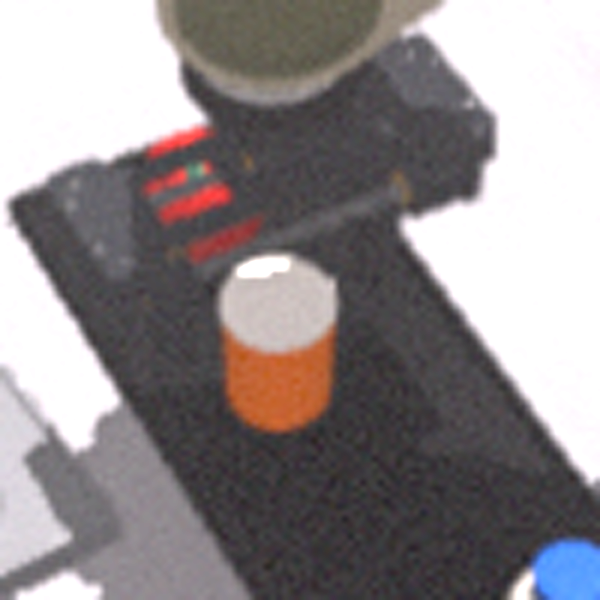

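The juice lid projects at (276,180), exactly where the open fingers stand around it. I lower and grip.

Call:
carry_out --steps "0 0 0 -25 0; 0 0 0 -39 0; 0 0 0 -39 0; 140 0 0 -39 0; 140 0 0 -39 0; 140 0 0 -39 0; 140 0 0 -39 0; 140 0 0 -39 0"

```text
time: 15.12
tool_pos: [0.4639, -0.092, 0.0197]
ee_rot: [-0.0, 0.707, 0.707, -0.0]
wrist_force: [0.4, 0.0, -0.8]
width: 0.0495
finger_force: 75.4
```

Call:
carry_out --steps "140 0 0 10 0; 140 0 0 40 0; 140 0 0 80 0; 140 0 0 110 0; 140 0 0 110 0; 140 0 40 110 0; 140 0 40 110 0"

```text
time: 16.0
tool_pos: [0.4631, -0.0503, 0.1287]
ee_rot: [-0.001, 0.707, 0.708, -0.0]
wrist_force: [-0.6, -1.0, -0.1]
width: 0.0495
finger_force: 75.4
```

Run:
```python
from h import *
p,d=snap('scene');s=manip.get_state();print(s['tool_pos'],s['finger_force'],s['wrist_force'])
c=cv2.resize(p[110:250,220:360],(0,0),fx=4,fy=4);c=np.clip(c.astype(float)*1.5,0,255).astype(np.uint8);cv2.imwrite('pics/s9.png',c[:,:,::-1])
```

```text
[ 0.46344961 -0.05141521  0.12890186] 75.37647843469998 [-0.10080951 -0.16263864 -1.72380875]
```

View pics/s9.png

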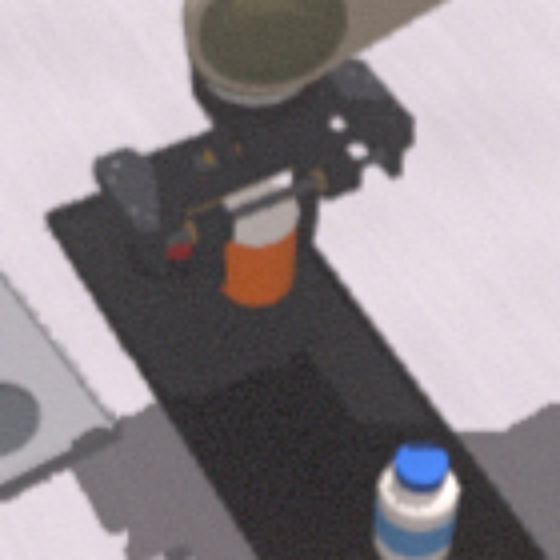

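The juice is in the fingers at (258,260), upright. I carry it to the yellow tray's small well.

Call:
carry_out --steps "140 30 48 0 0; 140 60 98 0 0; 140 90 148 0 0; 140 125 198 0 0; 140 160 245 0 0; 140 184 280 0 0; 140 184 292 0 0; 140 184 292 0 0"

```text
time: 17.05
tool_pos: [0.6475, 0.2395, 0.1288]
ee_rot: [-0.0, 0.707, 0.707, -0.001]
wrist_force: [0.2, 0.5, -1.1]
width: 0.0498
finger_force: 75.4
```

Call:
carry_out --steps "140 0 0 -40 0; 140 0 0 -75 0; 140 0 0 -92 0; 140 0 0 -98 0; 140 0 0 -101 0; 140 0 0 -103 0; 140 0 0 -104 0; 140 0 0 -104 0"

```text
time: 18.05
tool_pos: [0.6481, 0.2401, 0.0262]
ee_rot: [0.0, 0.707, 0.707, 0.0]
wrist_force: [0.0, 0.9, 0.5]
width: 0.0499
finger_force: 68.6
```

Call:
carry_out --steps "140 0 0 -1 0; 110 0 0 -1 0; 80 0 0 -1 0; 40 0 0 0 0; 0 0 0 0 0; 0 0 0 30 0; 0 0 0 70 0; 0 0 0 115 0"

```text
time: 19.05
tool_pos: [0.6477, 0.2399, 0.1416]
ee_rot: [-0.0, 0.707, 0.707, -0.0]
wrist_force: [0.0, 1.2, 0.2]
width: 0.0882
finger_force: 0.0
```

Call:
carry_out --steps "0 -25 -56 0 0; 0 -50 -112 0 0; 0 -75 -168 0 0; 0 -100 -224 0 0; 0 -125 -280 0 0; 0 -150 -336 0 0; 0 -175 -390 0 0; 0 -196 -432 0 0"

```text
time: 20.05
tool_pos: [0.4509, -0.194, 0.141]
ee_rot: [0.0, 0.708, 0.706, 0.0]
wrist_force: [1.2, -0.6, -0.4]
width: 0.0882
finger_force: 0.0
```

Run:
```python
from h import *
p,d=snap('scene');P,D=snap('top');s=manip.get_state();print(s['tool_pos'])
np.savez('y10',p=p,P=P)
c=np.hstack([cv2.resize(p[120:350,190:420],(390,390)),cv2.resize(P[120:280,160:320],(390,390))]);cv2.imwrite('pics/s10.png',c[:,:,::-1])
```

```text
[ 0.4505299  -0.19527341  0.14088043]
```

View pics/s10.png

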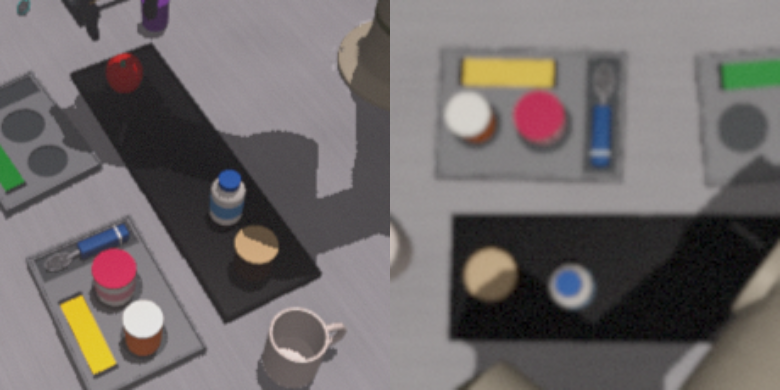

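Both pots appear seated in the yellow tray. I check the lid centres by ray-casting at their seated heights.

```bash
cat > chk.py <<'E'
from h import *
def lid(n,im,m,z):
    b=max(blobs(m,10),key=lambda b:b[1][4]);cs,_=cv2.findContours(b[2].astype(np.uint8),0,1);e=cv2.fitEllipse(np.vstack(cs)) ;q=cast(n,*e[0],z);return q.round(4),np.round(e[0],1),np.round(e[1],1)
E
python3 - <<'E'
from chk import *
f=np.load('y10.npz')
for n,im,ra,rb in (('top',f['P'],(180,213,150,185),(205,240,150,185)),('scene',f['p'],(260,292,285,335),(240,275,260,305))):
    g=cv2.cvtColor(im,cv2.COLOR_RGB2HSV);H,S,V=[g[...,i] for i in range(3)]
    def reg(r):
        s=np.zeros(H.shape,bool);s[r[2]:r[3],r[0]:r[1]]=1;return s
    print(n,'juice',lid(n,im,(V>165)&(S<40)&reg(ra),.074),'yog',lid(n,im,((H<8)|(H>165))&(S>170)&reg(rb),.070))
E
```

```text
top juice (array([0.649 , 0.2406, 0.074 ]), array([191.2, 166.3]), array([17.2, 17.5])) yog (array([0.6469, 0.1533, 0.07  ]), array([220.5, 166.9]), array([16.2, 17.3]))
scene juice (array([0.649 , 0.2417, 0.074 ]), array([273.8, 307.5]), array([21.5, 23.5])) yog (array([0.6475, 0.1554, 0.07  ]), array([256.7, 278. ]), array([22. , 24.5]))
```

Call:
carry_out --steps "0 0 0 -40 0; 0 0 0 -80 0; 0 0 0 -110 0; 0 0 0 -121 0; 0 0 0 -121 0"

```text
time: 20.78
tool_pos: [0.4522, -0.1917, 0.0199]
ee_rot: [-0.0, 0.707, 0.707, 0.0]
wrist_force: [-0.0, 0.3, -1.1]
width: 0.0885
finger_force: 0.0
```

Both lids lie within 2 mm of their wells in both views. Now the apple.

Call:
carry_out --steps "110 0 0 0 0; 110 0 0 0 0; 110 0 0 0 0; 110 0 0 0 0; 110 0 0 10 0; 110 0 0 40 0; 110 0 0 80 0; 110 0 0 110 0"

```text
time: 21.78
tool_pos: [0.452, -0.1921, 0.1317]
ee_rot: [0.001, 0.707, 0.707, 0.0]
wrist_force: [0.4, 0.5, -0.5]
width: 0.0619
finger_force: 29.9
```

Call:
carry_out --steps "110 50 2 0 0; 110 100 4 0 0; 110 150 6 0 0; 110 194 6 0 0; 110 194 6 0 0; 110 194 6 -35 0; 110 194 6 -70 0; 110 194 6 -85 0"

```text
time: 22.78
tool_pos: [0.6445, -0.1857, 0.0432]
ee_rot: [-0.002, 0.707, 0.707, -0.001]
wrist_force: [0.2, -0.1, -1.6]
width: 0.0626
finger_force: 29.9
```

Call:
carry_out --steps "110 0 0 -8 0; 110 0 0 -13 0; 110 0 0 -16 0; 110 0 0 -18 0; 110 0 0 -19 0; 110 0 0 -19 0"

```text
time: 23.52
tool_pos: [0.6462, -0.1861, 0.0274]
ee_rot: [0.0, 0.707, 0.707, 0.0]
wrist_force: [-3.2, 2.3, 7.3]
width: 0.0623
finger_force: 29.6
```

Call:
carry_out --steps "90 0 0 0 0; 60 0 0 0 0; 20 0 0 0 0; 0 0 0 0 0; 0 0 0 30 0; 0 0 0 70 0; 0 0 0 115 0"

```text
time: 24.4
tool_pos: [0.6457, -0.1859, 0.1415]
ee_rot: [-0.0, 0.707, 0.707, -0.0]
wrist_force: [0.5, 0.1, 0.1]
width: 0.0882
finger_force: 0.0
```

Call:
carry_out --steps "0 -35 50 0 0; 0 -70 100 0 0; 0 -105 150 0 0; 0 -140 200 0 0; 0 -175 250 0 0; 0 -208 298 0 0; 0 -208 298 0 0; 0 -208 298 0 0"

```text
time: 25.4
tool_pos: [0.4385, 0.1117, 0.141]
ee_rot: [0.0, 0.707, 0.707, 0.0]
wrist_force: [-0.2, 0.5, -0.8]
width: 0.088
finger_force: 0.0
```

Run:
```python
from chk import *
p,d=snap('scene');P,D=snap('top');s=manip.get_state();print(s['tool_pos'])
np.savez('y11',p=p,P=P)
for n,im,r in (('top',P,(310,350,140,190)),('scene',p,(180,240,160,230))):
    g=cv2.cvtColor(im,cv2.COLOR_RGB2HSV);H,S,V=[g[...,i] for i in range(3)]
    R=np.zeros(H.shape,bool);R[r[2]:r[3],r[0]:r[1]]=1
    print(n,lid(n,im,((H<8)|(H>165))&(S>120)&R,.044))
c=np.hstack([cv2.resize(p[120:350,150:380],(390,390)),cv2.resize(P[120:280,220:380],(390,390))]);cv2.imwrite('pics/s11.png',c[:,:,::-1])
```

```text
[0.43873475 0.1110976  0.14074183]
top (array([ 0.6463, -0.186 ,  0.044 ]), array([333.1, 167.6]), array([19. , 19.9]))
scene (array([ 0.6474, -0.1847,  0.044 ]), array([200.9, 186.9]), array([21.2, 23.1]))
```

View pics/s11.png

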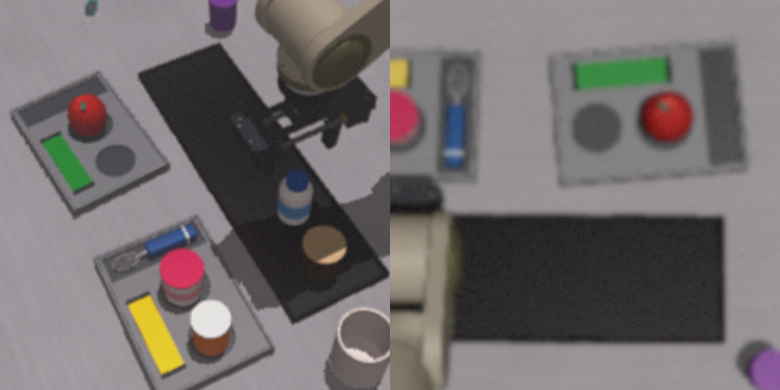

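The apple stands in its well, within 1.5 mm. Last is the milk.

Call:
carry_out --steps "0 0 1 -40 0; 0 0 1 -75 0; 0 0 1 -98 0; 0 0 1 -106 0; 130 0 1 -106 0; 130 0 1 -106 0; 130 0 1 -106 0; 130 0 1 -106 0"

```text
time: 26.5
tool_pos: [0.4379, 0.113, 0.0351]
ee_rot: [0.0, 0.707, 0.707, 0.0]
wrist_force: [-1.2, 0.8, 1.4]
width: 0.0504
finger_force: 1.0
```

Call:
carry_out --steps "130 0 0 0 0; 130 0 0 10 0; 130 0 0 40 0; 130 0 0 80 0; 130 0 0 110 0; 130 0 0 110 0"

```text
time: 27.25
tool_pos: [0.4388, 0.113, 0.1464]
ee_rot: [0.002, 0.707, 0.707, 0.002]
wrist_force: [0.3, -0.5, -3.1]
width: 0.0491
finger_force: 30.0
```

Call:
carry_out --steps "130 35 -37 0 0; 130 70 -74 0 0; 130 105 -111 0 0; 130 140 -148 0 0; 130 175 -185 0 0; 130 202 -213 0 0; 130 202 -213 0 0; 130 202 -213 -30 0"

```text
time: 28.25
tool_pos: [0.6402, -0.1, 0.1144]
ee_rot: [0.001, 0.707, 0.707, 0.0]
wrist_force: [0.9, 0.2, -2.5]
width: 0.0487
finger_force: 30.0
```

Call:
carry_out --steps "130 0 0 -30 0; 130 0 0 -52 0; 130 0 0 -64 0; 130 0 0 -69 0; 130 0 0 -72 0; 130 0 0 -74 0; 130 0 0 -74 0; 130 0 0 -74 0"

```text
time: 29.25
tool_pos: [0.6402, -0.1, 0.0421]
ee_rot: [0.001, 0.707, 0.707, 0.0]
wrist_force: [-2.8, 0.8, 6.5]
width: 0.049
finger_force: 30.0
```

Contact at the expected height. I release, lift and retreat.

Call:
carry_out --steps "110 0 0 0 0; 80 0 0 0 0; 40 0 0 0 0; 0 0 0 0 0; 0 0 0 40 0; 0 0 0 80 0; 0 0 0 120 0; 0 0 0 120 0"

```text
time: 30.25
tool_pos: [0.6411, -0.1004, 0.164]
ee_rot: [0.003, 0.707, 0.707, 0.001]
wrist_force: [0.4, -0.0, -0.7]
width: 0.0883
finger_force: 0.0
```

Call:
carry_out --steps "0 -50 -40 20 0; 0 -100 -80 20 0; 0 -150 -120 20 0; 0 -200 -160 20 0; 0 -230 -200 20 0; 0 -250 -250 20 0; 0 -250 -250 20 0"

```text
time: 31.12
tool_pos: [0.3882, -0.3523, 0.1796]
ee_rot: [-0.001, 0.709, 0.705, -0.0]
wrist_force: [1.0, -0.0, -0.5]
width: 0.0879
finger_force: 0.0
```

Run:
```python
from chk import *
p,d=snap('scene');P,D=snap('top')
for n,im,r in (('top',P,(285,318,140,190)),('scene',p,(200,240,180,230))):
    g=cv2.cvtColor(im,cv2.COLOR_RGB2HSV);H,S,V=[g[...,i] for i in range(3)]
    R=np.zeros(H.shape,bool);R[r[2]:r[3],r[0]:r[1]]=1
    try: print(n,lid(n,im,(H>100)&(H<130)&(S>150)&R,.098))
    except Exception as e: print(e)
c=np.hstack([cv2.resize(p[120:380,140:400],(390,390)),cv2.resize(P[110:290,160:390],(400,390))]);cv2.imwrite('pics/s12.png',c[:,:,::-1])
```

```text
top (array([ 0.6409, -0.0989,  0.098 ]), array([304.9, 166. ]), array([6.6, 7.1]))
scene (array([ 0.6417, -0.0962,  0.098 ]), array([213.8, 195.6]), array([ 8.8, 10.8]))
```

View pics/s12.png

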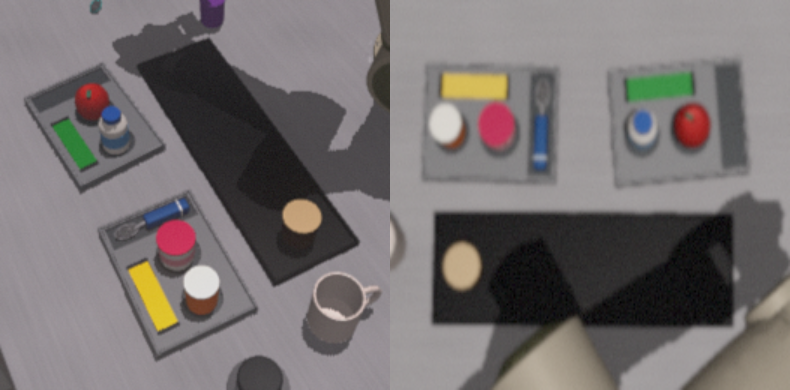

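All five items are upright in their recesses, and the pudding, mug and pot are untouched. I hand the job in.

```bash
python3 -c "
from rig import manip
print(manip.close_job())"
```

```text
the job is handed in; nothing more can be done
None
```

The job is handed in at about 31 s with all five items in their wells and groove, the pots and apple checked within about 4 mm of centre and the spoon checked by eye only, and the pudding, mug and coffee pot left where they were; no verdict was shown.

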